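Stow the seaming roller in the push-latch drawer

TASK

Press the front of the small grey change-parts box so that its spring drawer pops open, then lower the grooved steel seaming roller gently into the drawer (do not drop it) so that it stands upright by itself on the tray. Push the drawer fully in until the latch catches, and make sure it stays shut when you let go. Leave the other things on the table where they are.

Things in the scene. Friction and masses are not known exactly. Their poses are not given: they have to be found in the camera images.
- housing: Grey painted steel box fixed to the table: 170 deep (x), 200 wide (y), 68 high. Origin: on the table under the middle of its front edge; +x points into the box, -x out of its front (towards the robot, turned by up to 0.3 rad), z up. Its roof covers the drawer when that is in.
- drawer (a joint): m the drawer is out along the box's -x. 0: shut and latched (start). A press past -0.010 (hard stop -0.012), let go, frees it: a damped spring (4 N shut, 1.6 N out) drives it out to 0.085, its end, in about 1 s. Pushed in again past -0.010 and let go, it latches at 0; if not far enough, it springs out again. Each full press changes the state: one too many reopens it.
- drawer_front (a point): Middle of the flat outer face of the drawer's steel front plate (190 wide, 52 high, 12 thick, no handle), 34 above the table; the plate covers heights 8 to 60. Moves with the drawer; axes as the box's. When latched this face stands 28 in front of the box.
- drawer_tray (a point): Centre of the floor of the drawer's front compartment, 18 above the table, 57 behind the front plate's outer face; axes as the box's; moves with the drawer. Inside: 90 along x (from the front plate to a cross wall), 150 along y; walls 26 high. With the drawer fully out, all of it is clear of the box's roof.
- roller_center (a point): Centre (half-way up) of the seaming roller: a loose steel cylinder 44 across and 34 high with a groove (6 to 10 wide, 7 deep) round its middle, about 0.25 kg, standing on end; its z axis is the roller's axis, up. May be gripped across its two 44 mm lands.
- bush: plain steel bush, a slim smooth cylinder 26 across and 55 high without a groove, standing on end; origin at the centre of its underside. Bystander.
- chuck: flat stepped steel chuck, 60 across at the foot, 36 across above, 24 high; origin at the centre of its underside. Bystander.
- spanner: steel spanner 140 long lying flat; origin at its underside. Bystander.
- tin_a: closed bare tin, 74 across, 100 high; origin at the centre of its underside. Bystander.
- tin_b: the same kind of tin. Bystander.
- jar: glass jar with a steel cap, 64 across, 90 high; origin at the centre of its underside. Bystander.
- driver: screwdriver 190 long lying flat. Bystander.
Mind the look-alikes: they are no part of the job. Leave any purple or yellow look-alike of the part that bears roller_center alone.

How it is judged:
By the outcome, as a careful person would: the job done as asked, in the order asked, and still so for the second after the job is handed in, with the robot touching nothing.
It also fails if it takes over 67 s, if anything falls off the work surface, if the arm or the gripper's body presses on something with over 40 N, if the wrist force passes 120 N, or if a joint passes its speed limit or range.

ROBOT

A 6-joint arm with a two-finger parallel gripper is mounted at the origin on the work surface. World frame = base frame: x ahead of the robot, y to its left, z up, the work surface at z = 0. Lengths are in m, angles in rad, forces in N, time in s.
With the tool pointing down it reaches from about 0.35 to 0.975 m from the base axis. Payload 4.9 kg.
Tool frame: the origin (TCP) lies between the finger pads; the fingertips stand 17 mm ahead of it and the grasp point (between the pads) lies 2 mm behind it; z points along the fingers, y is the direction in which the jaws open and shut (so a half turn about z gives the same grasp; the last joint's range is limited). The gripper opens to 85 mm and grips with 20 to 120 N. Pads are 22 mm wide; open, the fingers measure 114 mm over their backs; the gripper's body (76 mm by 85 mm) begins 54 mm behind the grasp point. The pads swing forward as they close: fully open they stand 13 mm farther back than shut.
Start: joints at [-1.246, 0.053, 1.613, -0, 1.476, -0.119], TCP at [0.268, -0.564, 0.248] pointing down, gripper open.
Joint ranges: [-3.01, 3.01], [-1.01, 2.22], [0.06, 2.58], [-1.02, 4.17], [0.09, 2.62], [-3.14, 3.14]. Speed limits (rad/s): [2.57, 2.57, 3.14, 3.14, 3.14, 3.14].

INTERFACE

Orientations are given as a unit quaternion [w, x, y, z].
In Python, from plant import state, grab_frame, camera_model, job_done, find_in, silhouettes, landmark_of gives the robot as it stands.
- The arm moves only by the shell command python3 -m crank 'ROWS'. ROWS is JSON, a list of rows, each an object with "angular": the turn, a rotation vector about the tool's x, y, z each as a share of 5 degrees, from -1 to 1, a list of three; "delta_pos": the shift along the tool's x, y, z each as a share of 3 cm, from -1 to 1, a list of three; "gripper": the opening, from 0 (shut) to 1 (fully open). In form: [{"angular": [ax, ay, az], "delta_pos": [tx, ty, tz], "gripper": gripper}, ...]. A call has 1 to 12 rows; each row shifts and turns the commanded pose from where the row before left it, along the tool's axes as they then stand; what a row does not reach is not made up. A row lasts 1/8 s, in which the tool goes at most 62.5 mm and 10.7 degrees, less where a joint would pass 70% of its speed; a pose out of reach is approached as far as the arm can. A call with a number of a shift or a turn outside -1 to 1 is refused whole. A call with a gripper value outside its range is refused whole. The fingers move at their own pace and stop on an object; the grip force is fixed at half the most. Time passes only in rows, so rows that do not move let the fingers close. It gives the time, the measured TCP pose, the force and the opening at its end, in the units of the state.
- state(): the state, without advancing time (a new reading comes with each control period).
- grab_frame(name): name is "scene" or "top" or "wrist"; returns the picture (400x640x3 uint8, red, green, blue); there is no depth.
- camera_model(name): a dict with "camera_matrix" (3x3 intrinsics, pixels), "rvec" (rotation vector, rad) and "tvec" (3), from world to camera coordinates, as OpenCV has them; the wrist camera has in their place "mount" (4x4, takes a point from camera to tool coordinates, whose origin is the TCP and whose axes are the flange's). Camera axes: x right, y down, z forward; pixel columns grow to the right and rows downward; lengths in m; the calibration is good to about 2 mm. A picture is of the moment at which its call begins: read the wrist's pose just before it. camera_model takes no time and is no camera call.
- job_done(): hands the job in, once; it reports no verdict.
Trained networks look in the newest picture that a camera, given by its name, has taken for a name from the list of things; names that differ only in an ending like _2 or _b are one class to them, and where a whole thing is asked for, a point or a joint stands for the part that bears it (a point fixed in the world has none). Each returns a list of dicts, best first, with "conf" (0 to 1); they miss things now and then, are a little off and sometimes report something else, mostly with a low value. They report only what shows in the picture. A call takes as long as a camera call. They do not tell look-alikes from the thing itself.
- find_in(camera, target): "bbox" ([left, top, right, bottom] in pixels, round what is visible of it).
- silhouettes(camera, target): "mask" (400x640 bool, what is visible of it) and "bbox" ([left, top, right, bottom] in pixels, round what is visible of it).
- landmark_of(camera, target): "pixel" ([column, row] in pixels: a listed point, or the origin of a listed thing).
The state is a dict: "time": time; "joint_pos": joint angles; "joint_vel": joint speeds; "joint_efforts": joint torques, N m; "tool_pos": TCP position; "tool_rot": TCP orientation; "contact_force": force on the tool from outside, world axes, zero at the start; "ft_torque": the same for the moment, N m; "gripper_width": opening from 0.0 (shut) to 1.0 (fully open).
Only numpy, scipy, OpenCV 4.12 (cv2) and the standard library are available. Lean on these libraries where they do the work, as an engineer would, in place of code of your own. Each camera call takes 0.05 s, during which the arm holds its last target.

## Working session

There is one attempt and no reset: what is moved stays moved. The work goes in short steps, Python scripts to look and compute and a shell command to move; the robot and the scene stay as the last step left them, time stands still between calls to the robot, and variables do not carry over. Pictures are saved under pics/ and viewed, and the job is handed in when it is done.

```bash
ls; mkdir -p pics
python3 - <<'E'
from plant import *
import cv2
for n in ["scene","top"]:
    im=grab_frame(n); cv2.imwrite(f"pics/{n}0.png",im[:,:,::-1])
    for t in ["housing","drawer_front","drawer_tray","roller_center","bush","chuck"]:
        print(n,t,[( [round(float(x)) for x in d["pixel"]],round(d["conf"],2)) for d in landmark_of(n,t)][:4],[( [round(float(x)) for x in d["bbox"]],round(d["conf"],2)) for d in find_in(n,t)][:4])
print(state())
for n in ["scene","top","wrist"]: print(camera_model(n))
E
```

```text
pics
scene housing [([362, 200], 0.7), ([255, 309], 0.16)] [([329, 173, 431, 249], 0.82)]
scene drawer_front [([358, 183], 0.73)] [([331, 177, 371, 202], 0.51)]
scene drawer_tray [] []
scene roller_center [([270, 187], 0.73), ([238, 222], 0.7), ([266, 203], 0.54), ([365, 203], 0.33)] [([258, 194, 273, 218], 0.63), ([261, 179, 278, 200], 0.62)]
scene bush [([199, 238], 0.56)] [([191, 218, 202, 240], 0.78)]
scene chuck [([279, 245], 0.83)] [([266, 236, 295, 254], 0.77)]
top housing [([281, 194], 0.87)] [([250, 132, 322, 214], 0.72)]
top drawer_front [([281, 203], 0.83)] [([251, 188, 308, 210], 0.81)]
top drawer_tray [([283, 190], 0.6)] [([250, 190, 309, 210], 0.78)]
top roller_center [([451, 182], 0.74), ([386, 232], 0.69), ([357, 235], 0.68), ([181, 257], 0.61)] [([329, 251, 345, 270], 0.68), ([377, 223, 392, 237], 0.63), ([348, 227, 365, 240], 0.56)]
top bush [([414, 154], 0.57), ([418, 238], 0.43)] [([416, 234, 429, 239], 0.62)]
top chuck [([279, 202], 0.7), ([375, 190], 0.51)] [([365, 178, 380, 199], 0.62)]
{'time': 1.3, 'joint_pos': array([-1.24599720e+00,  5.27077464e-02,  1.6128
[... 1038 characters left out ...]
197.86053501],
       [  0.        ,   0.        ,   1.        ]]), 'rvec': array([ 2.18715904, -2.15271392,  0.14534431]), 'tvec': array([0.01412642, 0.569468  , 1.29658515])}
{'camera_matrix': array([[341.04463262,   0.        , 317.66083167],
       [  0.        , 341.04463262, 199.97792694],
       [  0.        ,   0.        ,   1.        ]]), 'mount': array([[ 5.71643788e-04, -9.54296488e-01, -2.98860981e-01,
         7.71023215e-02],
       [ 9.99999232e-01,  2.16959026e-04,  1.21996559e-03,
         1.22771575e-03],
       [-1.09936829e-03, -2.98861449e-01,  9.54295880e-01,
        -1.26695663e-01],
       [ 0.00000000e+00,  0.00000000e+00,  0.00000000e+00,
         1.00000000e+00]])}
```

View pics/scene0.png

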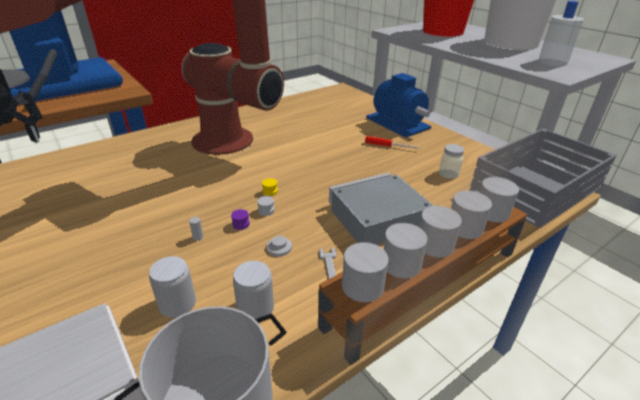

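View pics/top0.png

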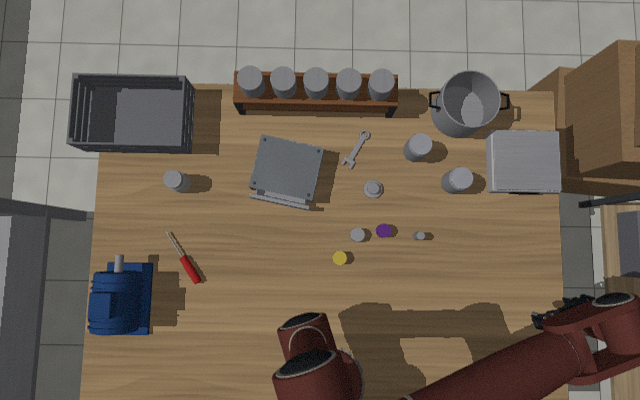

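Run:
```python
import cv2
a=cv2.imread("pics/scene0.png")[165:275,180:300]
b=cv2.imread("pics/top0.png")[130:290,300:480]
cv2.imwrite("pics/c1.png",cv2.resize(a,None,fx=5,fy=5,interpolation=3))
cv2.imwrite("pics/c2.png",cv2.resize(b,None,fx=3.7,fy=3.7,interpolation=3))
```

```text
(no output)
```

View pics/c1.png

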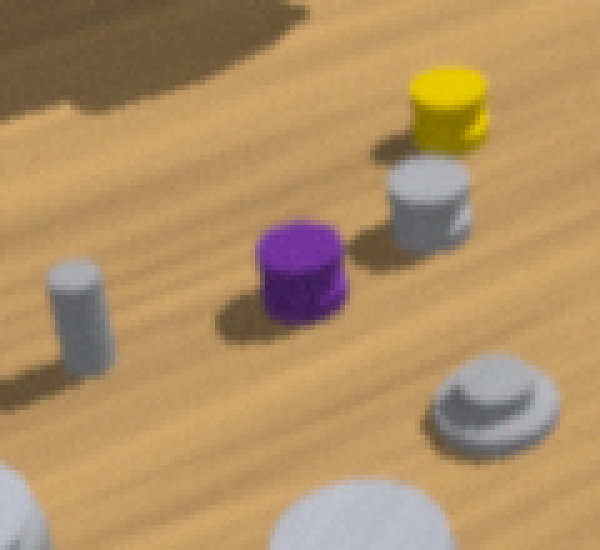

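View pics/c2.png

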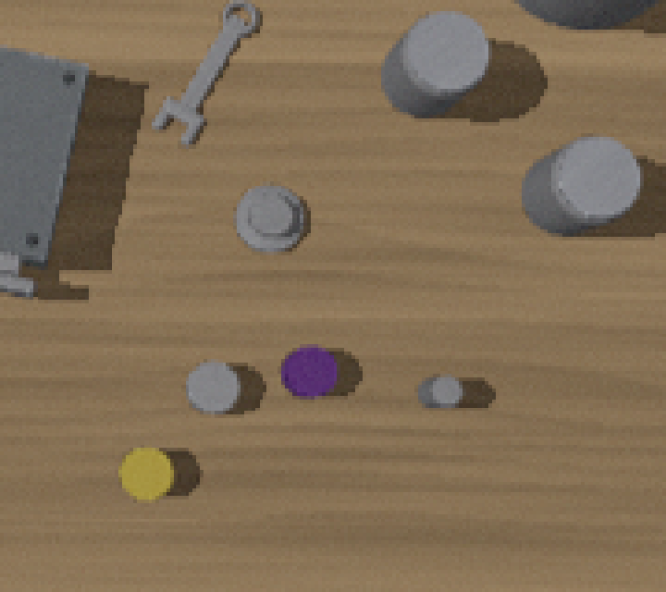

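Candidates for the roller, by top-image pixel: grey grooved cylinder (358,235), purple (385,231), yellow (340,258), bush (419,236) and chuck (373,190). I choose the grey one at (358,235), which is (266,205) in the scene image. The crop shows it is grey, squat and grooved.

```bash
cat > h.py <<'E'
import numpy as np, cv2
from plant import *
from scipy.spatial.transform import Rotation as R
def ray(cam,px):
    if cam=="wrist": raise
    m=camera_model(cam); K=m["camera_matrix"]; Rm=cv2.Rodrigues(m["rvec"])[0]; t=np.array(m["tvec"]).ravel()
    c=-Rm.T@t; d=Rm.T@np.linalg.inv(K)@np.array([px[0],px[1],1.]); return c,d
def onz(cam,px,z):
    c,d=ray(cam,px); return c+d*(z-c[2])/d[2]
def proj(cam,P):
    m=camera_model(cam); return cv2.projectPoints(np.array(P,float).reshape(-1,1,3),m["rvec"],m["tvec"],m["camera_matrix"],None)[0][:,0]
def wproj(P,st):
    m=camera_model("wrist"); M=np.array(m["mount"]); q=st["tool_rot"]
    T=np.eye(4);T[:3,:3]=R.from_quat([q[1],q[2],q[3],q[0]]).as_matrix();T[:3,3]=st["tool_pos"]
    C=np.linalg.inv(T@M); P=np.array(P,float).reshape(-1,3); p=(C[:3,:3]@P.T).T+C[:3,3]; p=p@m["camera_matrix"].T; return p[:,:2]/p[:,2:]
def wonz(px,z,st):
    m=camera_model("wrist"); M=np.array(m["mount"]); q=st["tool_rot"]
    T=np.eye(4);T[:3,:3]=R.from_quat([q[1],q[2],q[3],q[0]]).as_matrix();T[:3,3]=st["tool_pos"]
    C=T@M; d=C[:3,:3]@np.linalg.inv(m["camera_matrix"])@np.array([px[0],px[1],1.]); c=C[:3,3]; return c+d*(z-c[2])/d[2]
E
python3 - <<'E'
from h import *
import itertools
im=grab_frame("top")
for d in silhouettes("top","housing")[:2]:
    m=d["mask"].astype(np.uint8); c=max(cv2.findContours(m,0,2)[0],key=cv2.contourArea)
    r=cv2.minAreaRect(c); print(d["conf"],r, cv2.approxPolyDP(c,4,True)[:,0].tolist())
for d in silhouettes("top","drawer_front")[:2]:
    m=d["mask"].astype(np.uint8); c=max(cv2.findContours(m,0,2)[0],key=cv2.contourArea); print(cv2.minAreaRect(c),cv2.boxPoints(cv2.minAreaRect(c)))
for d in silhouettes("top","roller_center"):
    m=d["mask"]; v,u=np.nonzero(m); print("rol",d["conf"],u.mean(),v.mean(),m.sum())
# roller centre by top-face
print("top face", onz("top",(357.6,234.2),.034), onz("scene",(265.8,200.3),.034))
print("drawer pt",onz("top",(281,203),.034),"housing",onz("top",(281,194),0), onz("scene",(358,183),.034))
crop=im[120:225,235:340]; cv2.imwrite("pics/box.png",cv2.resize(crop[:,:,::-1],None,fx=5.5,fy=5.5,interpolation=3))
E
```

```text
0.82 ((285.0882568359375, 171.64706420898438), (66.45475006103516, 66.69729614257812), 14.03624439239502) [[262, 134], [248, 183], [255, 192], [249, 196], [307, 209], [304, 202], [312, 200], [323, 148]]
((279.4492492675781, 198.34359741210938), (59.43227005004883, 10.605621337890625), 11.768289566040039) [[249.27618 197.47421]
 [251.43927 187.09152]
 [309.6223  199.21298]
 [307.45923 209.59567]]
rol 0.68 383.2682926829268 229.8048780487805 164
rol 0.63 339.5060975609756 257.3231707317073 164
top face [ 0.45688915 -0.08746262  0.034     ] [ 0.45617894 -0.08696667  0.034     ]
drawer pt [0.55062106 0.1533777  0.034     ] housing [0.5832465  0.15691603 0.        ] [0.53132042 0.17035128 0.034     ]
```

View pics/box.png

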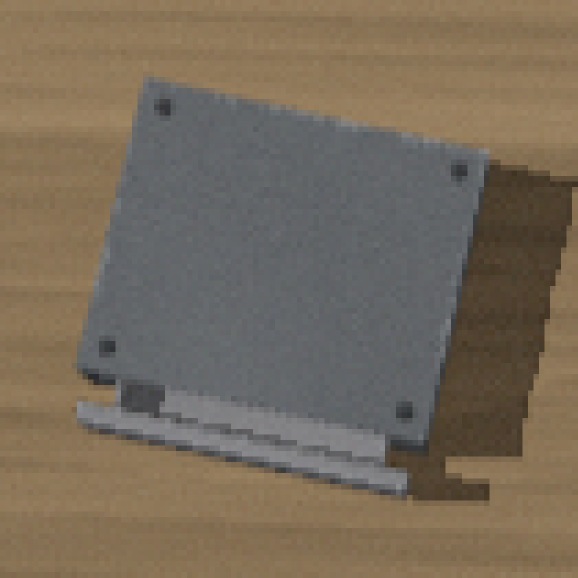

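Run:
```python
from h import *
from scipy.optimize import least_squares
C=np.array([(147,77),(488,150),(427,450),(78,368)])/5.5+[235-.5+.1,120-.5+.1]
L=np.array([(.17,.1,.068),(.17,-.1,.068),(0,-.1,.068),(0,.1,.068)])
def w(p,L): c,s=np.cos(p[2]),np.sin(p[2]); return np.c_[p[0]+c*L[:,0]-s*L[:,1],p[1]+s*L[:,0]+c*L[:,1],L[:,2]]
print(np.round([onz("top",c,.068) for c in C],4))
r=least_squares(lambda p:(proj("top",w(p,L))-C).ravel(),[.58,.15,0]);p=r.x
print(p,r.fun.round(2))
# drawer plate top edge front corners
F=np.array([(-.028,.095,.06),(-.028,-.095,.06),(-.016,.095,.06),(-.016,-.095,.06)])
print(((proj("top",w(p,F))-[234.6,119.6])*5.5).round())
q=w(p,np.array([[-.028,0,.034],[-.113,0,.034],[-.113+.057,0,.018]]));print(q.round(4))
im=grab_frame("scene")
ii=im[:,:,::-1].copy()
for a in proj("scene",w(p,np.r_[L,F])): cv2.circle(ii,tuple(int(x) for x in a.round()),1,(0,0,255),-1)
cv2.imwrite("pics/sc_chk.png",cv2.resize(ii[160:260,310:440],None,fx=6,fy=6,interpolation=3))
```

```text
[[0.7629 0.2173 0.068 ]
 [0.7245 0.024  0.068 ]
 [0.5536 0.0554 0.068 ]
 [0.5962 0.2504 0.068 ]]
[ 0.57594853  0.1535285  -0.19867323] [-0.23  0.17  0.65  0.53 -0.02 -0.85 -0.39  0.17]
[[ 75. 421.]
 [407. 494.]
 [ 80. 401.]
 [412. 473.]]
[[0.5485 0.1591 0.034 ]
 [0.4652 0.1758 0.034 ]
 [0.5211 0.1646 0.018 ]]
```

View pics/sc_chk.png

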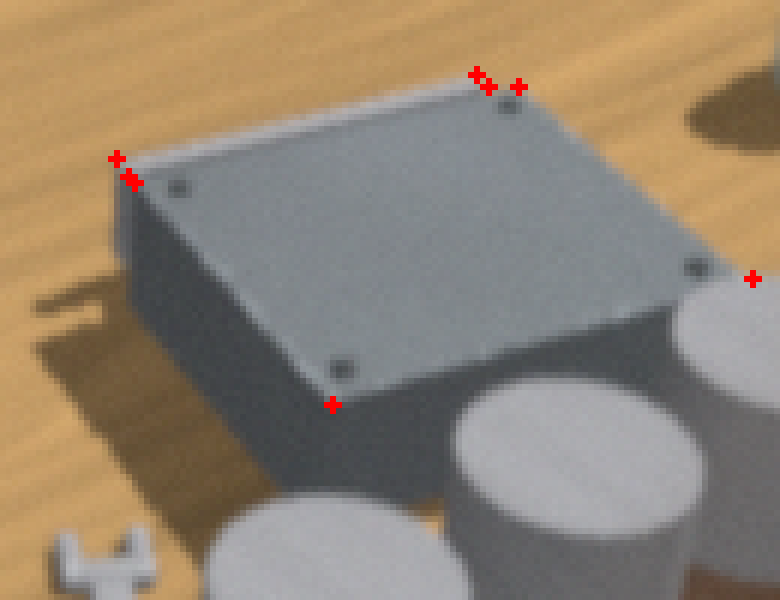

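```bash
cat >> h.py <<'E'
HO=np.array([0.57595,0.15353]); YAW=-0.19867
def hw(x,y,z): c,s=np.cos(YAW),np.sin(YAW); return np.array([HO[0]+c*x-s*y,HO[1]+s*x+c*y,z])
def wh(P): c,s=np.cos(YAW),np.sin(YAW); d=np.array(P[:2])-HO; return np.array([c*d[0]+s*d[1],-s*d[0]+c*d[1],P[2]])
def rm(st): q=st["tool_rot"]; return R.from_quat([q[1],q[2],q[3],q[0]]).as_matrix()
def need(P,rot=None):
    st=state(); M=rm(st); print("t",round(st["time"],2),"tcp",st["tool_pos"].round(4),"house",wh(st["tool_pos"]).round(4),"F",np.array(st["contact_force"]).round(1),"g",round(st["gripper_width"],3))
    print("shift units(3cm) tool:",(M.T@(np.array(P)-st["tool_pos"])/.03).round(3))
    c,s=np.cos(YAW),np.sin(YAW); T=np.array([[c,s,0],[s,-c,0],[0,0,-1]]).astype(float)
    print("turn units(5deg):",(R.from_matrix(M.T@T).as_rotvec()/np.radians(5)).round(3))
E
python3 -m crank '[{"angular":[0,0,0.92],"delta_pos":[0,0,0],"gripper":0},{"angular":[0,0,0.92],"delta_pos":[0,0,0],"gripper":0},{"angular":[0,0,0.92],"delta_pos":[0,0,0],"gripper":0},{"angular":[0,0,0.92],"delta_pos":[0,0,0],"gripper":0},{"angular":[0,0,0.92],"delta_pos":[0,0,0],"gripper":0},{"angular":[0,0,0.92],"delta_pos":[0,0,0],"gripper":0},{"angular":[0,0,0.92],"delta_pos":[0,0,0],"gripper":0},{"angular":[0,0,0.92],"delta_pos":[0,0,0],"gripper":0}]'
python3 -c "
from h import *
need(hw(-.075,0,.248))
print('roller',wh([.4566,-.0872,0.017]))"
```

```text
time: 2.55
tool_pos: [0.2683, -0.5644, 0.2483]
tool_rot: [-0.0, 0.995, -0.1, -0.0]
contact_force: [-0.4, 0.1, 0.1]
gripper_width: 0.003
t 2.55 tcp [ 0.2683 -0.5644  0.2483] house [-0.1599 -0.7645  0.2483] F [-0.4  0.1  0.1] g 0.003
shift units(3cm) tool: [ 2.7660e+00 -2.5492e+01  1.1000e-02]
turn units(5deg): [-0.     0.    -0.028]
roller [-0.06949054 -0.25955042  0.017     ]
```

```bash
python3 -m crank '[{"angular":[0,0,0],"delta_pos":[0.25,-1,0],"gripper":0},{"angular":[0,0,0],"delta_pos":[0.25,-1,0],"gripper":0},{"angular":[0,0,0],"delta_pos":[0.25,-1,0],"gripper":0},{"angular":[0,0,0],"delta_pos":[0.25,-1,0],"gripper":0},{"angular":[0,0,0],"delta_pos":[0.25,-1,0],"gripper":0},{"angular":[0,0,0],"delta_pos":[0.25,-1,0],"gripper":0},{"angular":[0,0,0],"delta_pos":[0.25,-1,0],"gripper":0},{"angular":[0,0,0],"delta_pos":[0.25,-1,0],"gripper":0},{"angular":[0,0,0],"delta_pos":[0.25,-1,0],"gripper":0},{"angular":[0,0,0],"delta_pos":[0.25,-1,0],"gripper":0},{"angular":[0,0,0],"delta_pos":[0.25,-1,0],"gripper":0},{"angular":[0,0,0],"delta_pos":[0,-1,0],"gripper":0}]'
python3 -m crank '[{"angular":[0,0,0],"delta_pos":[0,-1,0],"gripper":0},{"angular":[0,0,0],"delta_pos":[0,-1,0],"gripper":0},{"angular":[0,0,0],"delta_pos":[0,-1,0],"gripper":0},{"angular":[0,0,0],"delta_pos":[0,-1,0],"gripper":0},{"angular":[0,0,0],"delta_pos":[0,-1,0],"gripper":0},{"angular":[0,0,0],"delta_pos":[0,-1,0],"gripper":0},{"angular":[0,0,0],"delta_pos":[0,-1,0],"gripper":0},{"angular":[0,0,0],"delta_pos":[0,-1,0.5],"gripper":0},{"angular":[0,0,0],"delta_pos":[0,-1,1],"gripper":0},{"angular":[0,0,0],"delta_pos":[0,-1,1],"gripper":0},{"angular":[0,0,0],"delta_pos":[0,-1,1],"gripper":0},{"angular":[0,0,0],"delta_pos":[0,-1,1],"gripper":0}]'
python3 -c "
from h import *
need(hw(-.075,0,.039))"
```

```text
time: 4.05
tool_pos: [0.4207, -0.2268, 0.2485]
tool_rot: [0.0, 0.995, -0.099, 0.0]
contact_force: [0.9, -0.5, -0.3]
gripper_width: -0.001
time: 5.55
tool_pos: [0.4915, 0.1262, 0.1127]
tool_rot: [-0.0, 0.995, -0.099, 0.0]
contact_force: [0.1, -0.1, -0.0]
gripper_width: -0.003
t 5.55 tcp [0.4915 0.1262 0.1127] house [-0.0774 -0.0435  0.1127] F [ 0.1 -0.1 -0. ] g -0.003
shift units(3cm) tool: [ 0.079 -1.448  2.456]
turn units(5deg): [-0.003 -0.01   0.003]
```

```bash
python3 -m crank '[{"angular":[0,0,0],"delta_pos":[0,-1,1],"gripper":0},{"angular":[0,0,0],"delta_pos":[0,-0.45,1],"gripper":0},{"angular":[0,0,0],"delta_pos":[0,0,0.45],"gripper":0},{"angular":[0,0,0],"delta_pos":[0.5,0,0],"gripper":0},{"angular":[0,0,0],"delta_pos":[0.3,0,0],"gripper":0},{"angular":[0,0,0],"delta_pos":[0.1,0,0],"gripper":0},{"angular":[0,0,0],"delta_pos":[0,0,0],"gripper":0}]'
python3 - <<'E'
from h import *
need(hw(-.039,0,.039))
st=state()
cv2.imwrite("pics/w1.png",grab_frame("wrist")[:,:,::-1])
cv2.imwrite("pics/s1.png",cv2.resize(grab_frame("scene")[120:280,260:460,::-1],None,fx=4,fy=3.7))
E
```

```text
time: 6.42
tool_pos: [0.5272, 0.1622, 0.0408]
tool_rot: [-0.0, 0.995, -0.099, 0.001]
contact_force: [-0.6, 0.5, 0.1]
gripper_width: 0.0
t 6.42 tcp [0.5272 0.1622 0.0408] house [-0.0495 -0.0011  0.0408] F [-0.6  0.5  0.1] g 0.0
shift units(3cm) tool: [ 0.351 -0.037  0.059]
turn units(5deg): [-0.007 -0.016 -0.006]
```

View pics/w1.png

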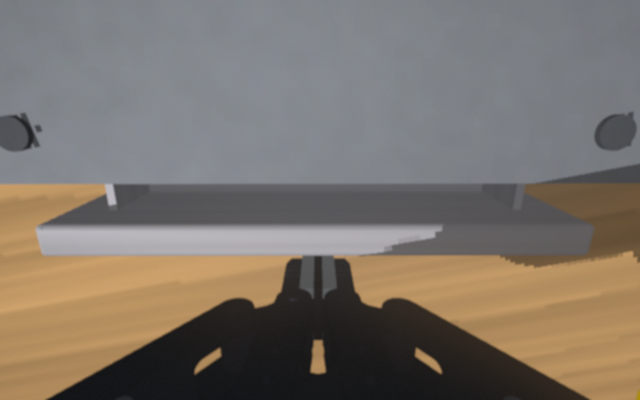

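View pics/s1.png

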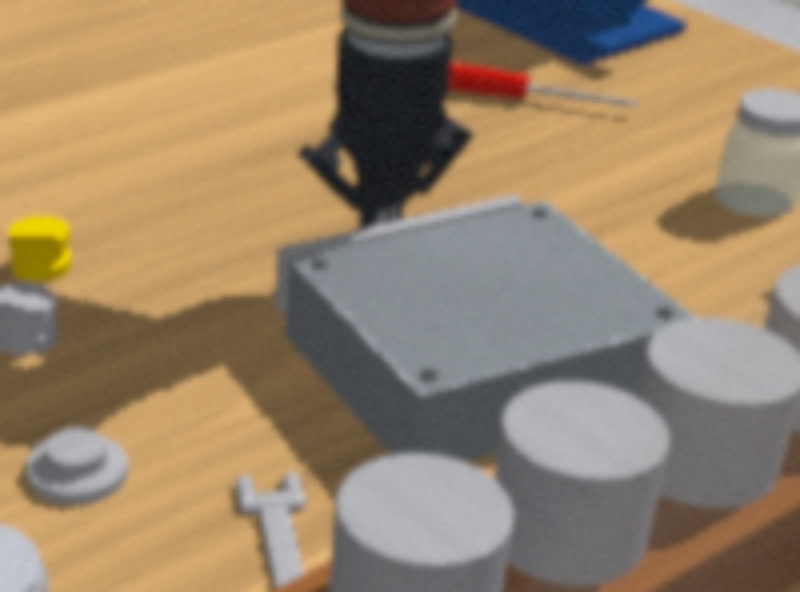

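The gripper is centred and square in front of the plate, with the fingers at about (318,260) in the wrist image. I'll press step by step while reading the force.

```bash
python3 -m crank '[{"angular":[0,0,0],"delta_pos":[0.3,0,0],"gripper":0},{"angular":[0,0,0],"delta_pos":[0.1,0,0],"gripper":0},{"angular":[0,0,0],"delta_pos":[0.0,0,0],"gripper":0}]'
python3 -m crank '[{"angular":[0,0,0],"delta_pos":[0.15,0,0],"gripper":0},{"angular":[0,0,0],"delta_pos":[0,0,0],"gripper":0}]'
python3 -m crank '[{"angular":[0,0,0],"delta_pos":[0.07,0,0],"gripper":0},{"angular":[0,0,0],"delta_pos":[0,0,0],"gripper":0}]'
python3 -c "
from h import *
need(hw(-.027,0,.039))"
```

```text
time: 6.9
tool_pos: [0.5382, 0.1601, 0.0398]
tool_rot: [0.0, 0.995, -0.099, -0.0]
contact_force: [-0.2, -0.5, 0.6]
gripper_width: 0.0
time: 7.15
tool_pos: [0.542, 0.1593, 0.0395]
tool_rot: [0.0, 0.995, -0.099, -0.001]
contact_force: [-3.9, 0.4, 2.0]
gripper_width: -0.003
time: 7.4
tool_pos: [0.5442, 0.1589, 0.0395]
tool_rot: [-0.0, 0.995, -0.099, -0.0]
contact_force: [-3.7, 1.7, 0.3]
gripper_width: -0.001
t 7.4 tcp [0.5442 0.1589 0.0395] house [-0.0322 -0.001   0.0395] F [-3.7  1.7  0.3] g -0.001
shift units(3cm) tool: [ 0.173 -0.033  0.017]
turn units(5deg): [0.    0.008 0.003]
```

```bash
python3 -m crank '[{"angular":[0,0,0],"delta_pos":[0.06,0,0],"gripper":0},{"angular":[0,0,0],"delta_pos":[0,0,0],"gripper":0}]'
python3 -m crank '[{"angular":[0,0,0],"delta_pos":[0.04,0,0],"gripper":0},{"angular":[0,0,0],"delta_pos":[0,0,0],"gripper":0}]'
python3 -c "
from h import *
need(hw(-.027,0,.039))"
```

```text
time: 7.65
tool_pos: [0.5461, 0.1585, 0.0395]
tool_rot: [-0.0, 0.995, -0.099, -0.0]
contact_force: [-3.9, 1.1, 0.3]
gripper_width: 0.001
time: 7.9
tool_pos: [0.5473, 0.1583, 0.0395]
tool_rot: [-0.0, 0.995, -0.099, -0.0]
contact_force: [-3.8, 2.6, -0.3]
gripper_width: 0.004
t 7.9 tcp [0.5473 0.1583 0.0395] house [-0.029  -0.001   0.0395] F [-3.8  2.6 -0.3] g 0.004
shift units(3cm) tool: [ 0.067 -0.034  0.018]
turn units(5deg): [-0.001  0.004  0.001]
```

Still on the spring with no hard stop yet, so I'll continue in 1 mm steps.

```bash
python3 -m crank '[{"angular":[0,0,0],"delta_pos":[0.04,0,0],"gripper":0},{"angular":[0,0,0],"delta_pos":[0,0,0],"gripper":0}]'
python3 -m crank '[{"angular":[0,0,0],"delta_pos":[0.03,0,0],"gripper":0},{"angular":[0,0,0],"delta_pos":[0,0,0],"gripper":0}]'
python3 -m crank '[{"angular":[0,0,0],"delta_pos":[0.03,0,0],"gripper":0},{"angular":[0,0,0],"delta_pos":[0,0,0],"gripper":0}]'
python3 -c "
from h import *
need(hw(-.027,0,.039))"
```

```text
time: 8.15
tool_pos: [0.5485, 0.158, 0.0395]
tool_rot: [-0.0, 0.995, -0.099, -0.0]
contact_force: [-3.5, 2.3, -1.3]
gripper_width: 0.002
time: 8.4
tool_pos: [0.5493, 0.1578, 0.0395]
tool_rot: [-0.0, 0.995, -0.099, -0.0]
contact_force: [-2.9, 2.8, -2.1]
gripper_width: 0.004
time: 8.65
tool_pos: [0.5503, 0.1576, 0.0396]
tool_rot: [0.0, 0.995, -0.099, -0.0]
contact_force: [-3.9, 1.8, -2.1]
gripper_width: -0.001
t 8.65 tcp [0.5503 0.1576 0.0396] house [-0.026  -0.0011  0.0396] F [-3.9  1.8 -2.1] g -0.001
shift units(3cm) tool: [-0.034 -0.036  0.021]
turn units(5deg): [0.002 0.003 0.002]
```

```bash
python3 -m crank '[{"angular":[0,0,0],"delta_pos":[0.03,0,0],"gripper":0},{"angular":[0,0,0],"delta_pos":[0,0,0],"gripper":0}]'
python3 -m crank '[{"angular":[0,0,0],"delta_pos":[0.03,0,0],"gripper":0},{"angular":[0,0,0],"delta_pos":[0,0,0],"gripper":0}]'
python3 -c "
from h import *
need(hw(-.027,0,.039))"
```

```text
time: 8.9
tool_pos: [0.5506, 0.1575, 0.0396]
tool_rot: [0.0, 0.995, -0.099, -0.001]
contact_force: [-7.1, 2.9, -0.8]
gripper_width: -0.0
time: 9.15
tool_pos: [0.5506, 0.1575, 0.0397]
tool_rot: [0.0, 0.995, -0.099, -0.002]
contact_force: [-9.8, 2.6, 2.5]
gripper_width: 0.001
t 9.15 tcp [0.5506 0.1575 0.0397] house [-0.0256 -0.0011  0.0397] F [-9.8  2.6  2.5] g 0.001
shift units(3cm) tool: [-0.046 -0.037  0.022]
turn units(5deg): [0.008 0.047 0.003]
```

The hard stop is at TCP house x = -0.0256. Now retreating.

```bash
python3 -m crank '[{"angular":[0,0,0],"delta_pos":[-1,0,0],"gripper":0},{"angular":[0,0,0],"delta_pos":[-1,0,0],"gripper":0},{"angular":[0,0,0],"delta_pos":[-1,0,0],"gripper":0},{"angular":[0,0,0],"delta_pos":[-1,0,0],"gripper":0.4},{"angular":[0,0,0],"delta_pos":[0,0,-1],"gripper":0.7},{"angular":[0,0,0],"delta_pos":[0,0,-1],"gripper":0.7},{"angular":[0,0,0],"delta_pos":[0,0,-1],"gripper":0.7},{"angular":[0,0,0],"delta_pos":[0,0,-0.5],"gripper":0.7}]'
python3 - <<'E'
from h import *
need([.4566,-.0872,.14])
cv2.imwrite("pics/s2.png",cv2.resize(grab_frame("scene")[120:280,200:440,::-1],None,fx=3.3,fy=3.3))
im=grab_frame("top")
cv2.imwrite("pics/t2.png",cv2.resize(im[120:270,235:400,::-1],None,fx=4,fy=4))
for d in landmark_of("top","drawer_tray")+landmark_of("top","drawer_front"): print(d["pixel"],d["conf"],wh(onz("top",d["pixel"],.018)),wh(onz("top",d["pixel"],.034)))
E
```

```text
time: 10.15
tool_pos: [0.4372, 0.1809, 0.1485]
tool_rot: [-0.001, 0.995, -0.099, 0.004]
contact_force: [0.4, 0.0, 0.1]
gripper_width: 0.7
t 10.15 tcp [0.4372 0.1809 0.1485] house [-0.1415 -0.0005  0.1485] F [0.4 0.  0.1] g 0.7
shift units(3cm) tool: [2.398 8.635 0.282]
turn units(5deg): [-0.025 -0.087 -0.002]
[279.1, 212.7] 0.97 [-0.05478829 -0.0045585   0.018     ] [-0.05576475 -0.00615124  0.034     ]
[274.9, 229.0] 0.69 [-0.10773981 -0.00316019  0.018     ] [-0.10808173 -0.00476968  0.034     ]
```

View pics/s2.png

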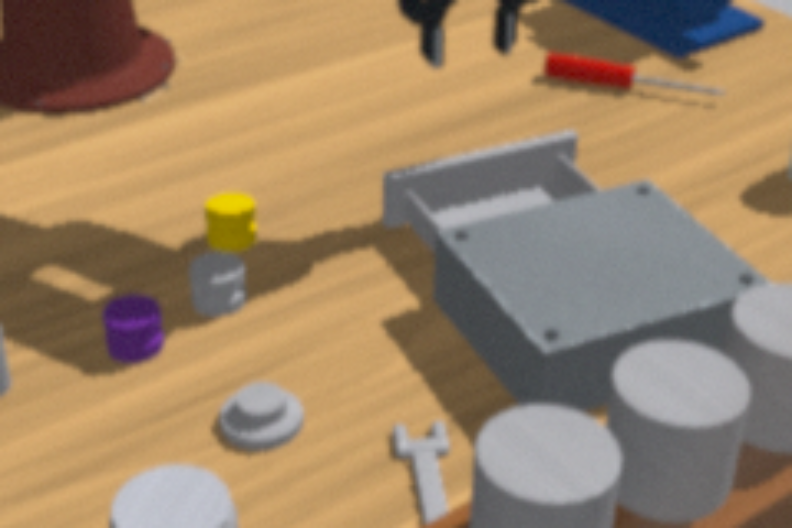

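View pics/t2.png

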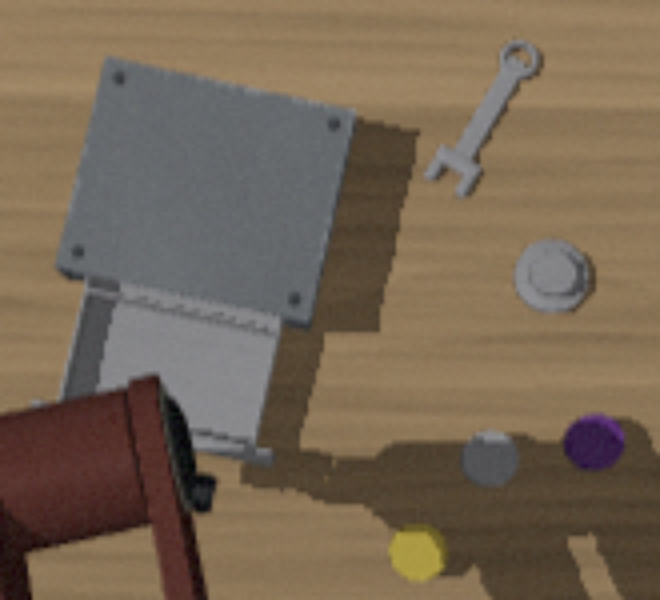

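The drawer is open: its plate is near (270,230) in the top image and the roller and bystanders haven't moved. Next I move over the grey roller.

```bash
python3 -m crank '[{"angular":[0,0,0],"delta_pos":[0,1,0],"gripper":0.8},{"angular":[0,0,0],"delta_pos":[0.1,1,0],"gripper":0.8},{"angular":[0,0,0],"delta_pos":[0.3,1,0],"gripper":0.8},{"angular":[0,0,0],"delta_pos":[0.4,1,0],"gripper":0.8},{"angular":[0,0,0],"delta_pos":[0.4,1,0],"gripper":0.8},{"angular":[0,0,0],"delta_pos":[0.4,1,0],"gripper":0.8},{"angular":[0,0,0],"delta_pos":[0.4,1,0],"gripper":0.8},{"angular":[0,0,0],"delta_pos":[0.3,1,0],"gripper":0.8},{"angular":[0,0,0],"delta_pos":[0.1,0.64,0.3],"gripper":0.8},{"angular":[0,0,0],"delta_pos":[0,0,0],"gripper":0.8}]'
python3 - <<'E'
from h import *
need([.4566,-.0872,.019])
st=state(); im=grab_frame("wrist"); 
bgr=im[:,:,::-1].copy()
for P in ([.4566,-.0872,.034],[.4566,-.0872,.0]):
    a=wproj(P,st)[0]; print(a); cv2.circle(bgr,tuple(int(x) for x in a),3,(0,0,255),-1)
for d in silhouettes("wrist","roller_center")[:3]:
    print(d["bbox"],d["conf"])
for d in landmark_of("wrist","roller_center")[:3]: print(d["pixel"],d["conf"],wonz(d["pixel"],.017,st))
cv2.imwrite("pics/w3.png",bgr)
E
```

```text
time: 11.6
tool_pos: [0.4526, -0.0879, 0.1334]
tool_rot: [-0.0, 0.995, -0.1, -0.002]
contact_force: [0.8, 0.3, 0.7]
gripper_width: 0.801
t 11.6 tcp [ 0.4526 -0.0879  0.1334] house [-0.0733 -0.261   0.1334] F [0.8 0.3 0.7] g 0.801
shift units(3cm) tool: [ 0.142 -0.047  3.814]
turn units(5deg): [-0.006  0.049 -0.024]
[314.49463141 203.86071746]
[314.84848573 190.42273941]
[283.2, 158.7, 350.9, 231.6] 0.71
[237.1, 258.7, 296.8, 327.8] 0.63
[391.1, 121.8, 466.9, 188.3] 0.56
[427.4, 153.8] 0.93 [ 0.47201767 -0.17279689  0.017     ]
[269.9, 290.4] 0.86 [ 0.38561853 -0.03532699  0.017     ]
[315.6, 191.3] 0.75 [ 0.46057422 -0.08871393  0.017     ]
```

View pics/w3.png

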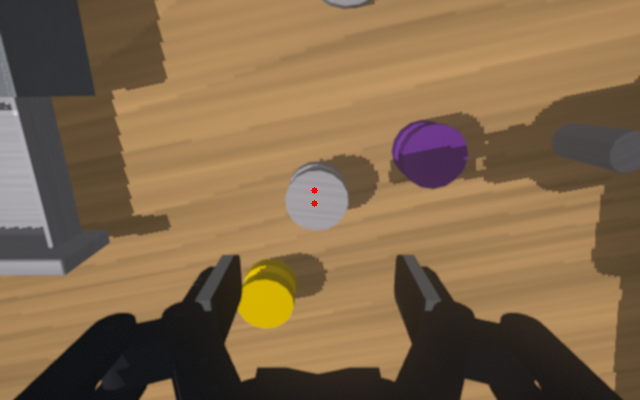

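The red marks fall on the grey grooved roller at about (316,196). Purple is at (430,153) and yellow at (268,293), both clear of the fingers. I'll refine the roller centre from its silhouette.

Run:
```python
from h import *
from scipy.optimize import minimize
st=state(); im=grab_frame("wrist")
ds=[d for d in silhouettes("wrist","roller_center") if abs((d["bbox"][0]+d["bbox"][2])/2-317)<20]
m=ds[0]["mask"]
th=np.linspace(0,2*np.pi,48)
def model(p):
    P=[]
    for z in (0,.034): P+= [[p[0]+.022*np.cos(t),p[1]+.022*np.sin(t),z] for t in th]
    h=cv2.convexHull(wproj(P,st).astype(np.float32)); o=np.zeros((400,640),np.uint8); cv2.fillPoly(o,[(h*16).round().astype(int)],1,shift=4); return o>0
f=lambda p:-((model(p)&m).sum()/(model(p)|m).sum())
r=minimize(f,[.458,-.088],method="Nelder-Mead",options=dict(initial_simplex=[[.458,-.088],[.462,-.088],[.458,-.084]]))
print(r.x,r.fun); need([r.x[0],r.x[1],.020])
```

```text
Traceback (most recent call last):
IndexError: list index out of range
```

Run:
```python
from h import *
from scipy.optimize import minimize
st=state(); im=grab_frame("wrist")
hsv=cv2.cvtColor(im,cv2.COLOR_RGB2HSV)
m=((hsv[...,1]<50)&(hsv[...,2]>60)).astype(np.uint8)
n,l,s,c=cv2.connectedComponentsWithStats(m); k=l[196,316]; print(s[k],c[k]); m=l==k
th=np.linspace(0,2*np.pi,48)
def model(p):
    P=[]
    for z in (0,.034): P+= [[p[0]+.022*np.cos(t),p[1]+.022*np.sin(t),z] for t in th]
    h=cv2.convexHull(wproj(P,st).astype(np.float32)); o=np.zeros((400,640),np.uint8); cv2.fillPoly(o,[(h*16).round().astype(int)],1,shift=4); return o>0
f=lambda p:-((model(p)&m).sum()/(model(p)|m).sum())
r=minimize(f,[.458,-.088],method="Nelder-Mead",options=dict(initial_simplex=[[.458,-.088],[.462,-.088],[.458,-.084]]))
print(r.x,r.fun); need([r.x[0],r.x[1],.020])
```

```text
[ 288  164   63   67 3281] [318.88082902 197.44955806]
[ 0.45824219 -0.08939063] -0.9447163835300892
t 11.9 tcp [ 0.454  -0.0867  0.1359] house [-0.0721 -0.2596  0.1359] F [0.3 0.6 0.4] g 0.799
shift units(3cm) tool: [0.154 0.061 3.862]
turn units(5deg): [-0.001 -0.002  0.015]
```

```bash
python3 -m crank '[{"angular":[0,0,0],"delta_pos":[0.16,0.06,0.9],"gripper":0.8},{"angular":[0,0,0],"delta_pos":[0,0,0.9],"gripper":0.8},{"angular":[0,0,0],"delta_pos":[0,0,0.8],"gripper":0.8},{"angular":[0,0,0],"delta_pos":[0,0,0.5],"gripper":0.8},{"angular":[0,0,0],"delta_pos":[0,0,0.4],"gripper":0.8},{"angular":[0,0,0],"delta_pos":[0,0,0],"gripper":0.8},{"angular":[0,0,0],"delta_pos":[0,0,0],"gripper":0.8}]'
python3 - <<'E'
from h import *
need([.4582,-.0890,.020])
cv2.imwrite("pics/w4.png",grab_frame("wrist")[:,:,::-1])
cv2.imwrite("pics/s4.png",cv2.resize(grab_frame("scene")[130:260,200:340,::-1],None,fx=5,fy=4.5))
E
```

```text
time: 12.78
tool_pos: [0.459, -0.0903, 0.0316]
tool_rot: [0.0, 0.995, -0.099, 0.001]
contact_force: [-0.1, -0.9, 0.8]
gripper_width: 0.797
t 12.78 tcp [ 0.459  -0.0903  0.0316] house [-0.0665 -0.2621  0.0316] F [-0.1 -0.9  0.8] g 0.797
shift units(3cm) tool: [-0.035 -0.037  0.387]
turn units(5deg): [ 0.003 -0.017  0.003]
```

View pics/w4.png

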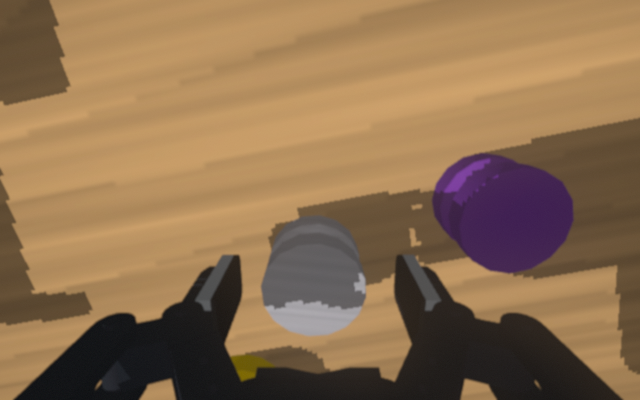

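View pics/s4.png

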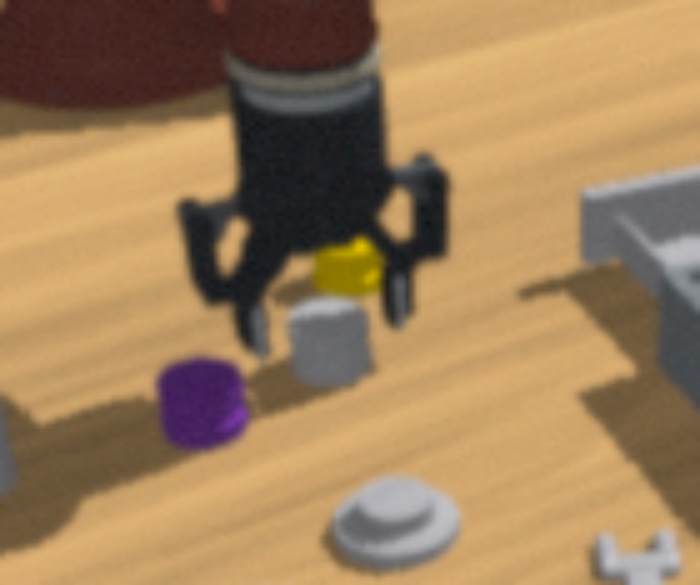

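Run:
```python
from h import *
st=state(); need([.4582,-.0890,.020])
th=np.linspace(0,2*np.pi,60)
a=wproj([[.4582+.022*np.cos(t),-.089+.022*np.sin(t),.034] for t in th],st); print(a.min(0),a.max(0))
print("top face seen: left 262 right 366 bottom 335")
for z in(.034,): print(wonz((314,335),z,st),wonz((262,285),z,st),wonz((366,285),z,st))
```

```text
t 12.88 tcp [ 0.4591 -0.0904  0.0318] house [-0.0664 -0.2622  0.0318] F [ 0.  -0.4  0.4] g 0.802
shift units(3cm) tool: [-0.039 -0.039  0.392]
turn units(5deg): [ 0.004 -0.021  0.002]
[260.48723891 242.95228213] [365.9932246  335.45799734]
top face seen: left 262 right 366 bottom 335
[ 0.43683112 -0.08496687  0.034     ] [ 0.46533484 -0.06878062  0.034     ] [ 0.45681979 -0.1110503   0.034     ]
```

Estimate confirmed to within 1 mm. Now I lower and grip.

```bash
python3 -m crank '[{"angular":[0,0,0],"delta_pos":[-0.04,-0.04,0.3],"gripper":0.8},{"angular":[0,0,0],"delta_pos":[0,0,0.1],"gripper":0.8},{"angular":[0,0,0],"delta_pos":[0,0,0],"gripper":0.8}]'
python3 -m crank '[{"angular":[0,0,0],"delta_pos":[0,0,0],"gripper":0.6},{"angular":[0,0,0],"delta_pos":[0,0,0],"gripper":0.55},{"angular":[0,0,0],"delta_pos":[0,0,0],"gripper":0.4},{"angular":[0,0,0],"delta_pos":[0,0,0],"gripper":0.2},{"angular":[0,0,0],"delta_pos":[0,0,0],"gripper":0.2},{"angular":[0,0,0],"delta_pos":[0,0,0],"gripper":0.2}]'
python3 - <<'E'
from h import *
need([.4582,-.0890,.020])
cv2.imwrite("pics/w5.png",grab_frame("wrist")[:,:,::-1])
cv2.imwrite("pics/s5.png",cv2.resize(grab_frame("scene")[130:260,200:340,::-1],None,fx=5,fy=4.5))
E
```

```text
time: 13.25
tool_pos: [0.4569, -0.0885, 0.0182]
tool_rot: [-0.0, 0.995, -0.099, -0.001]
contact_force: [0.6, 0.1, 0.0]
gripper_width: 0.8
time: 14.0
tool_pos: [0.4579, -0.0888, 0.0194]
tool_rot: [0.0, 0.995, -0.099, 0.001]
contact_force: [-1.5, 1.1, 4.8]
gripper_width: 0.484
t 14.0 tcp [ 0.4579 -0.0888  0.0194] house [-0.0679 -0.2609  0.0194] F [-1.5  1.1  4.8] g 0.484
shift units(3cm) tool: [ 0.011  0.004 -0.021]
turn units(5deg): [ 0.    -0.012  0.002]
```

View pics/w5.png

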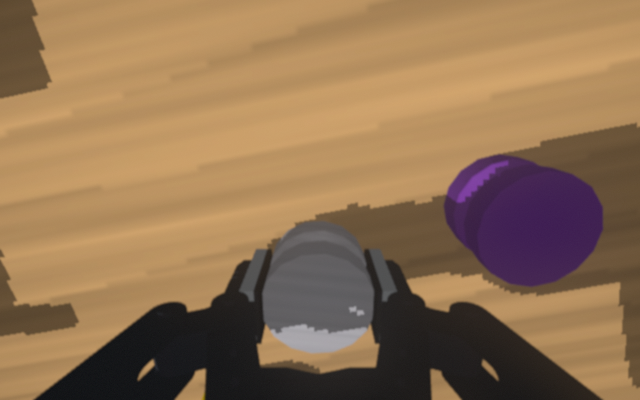

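View pics/s5.png

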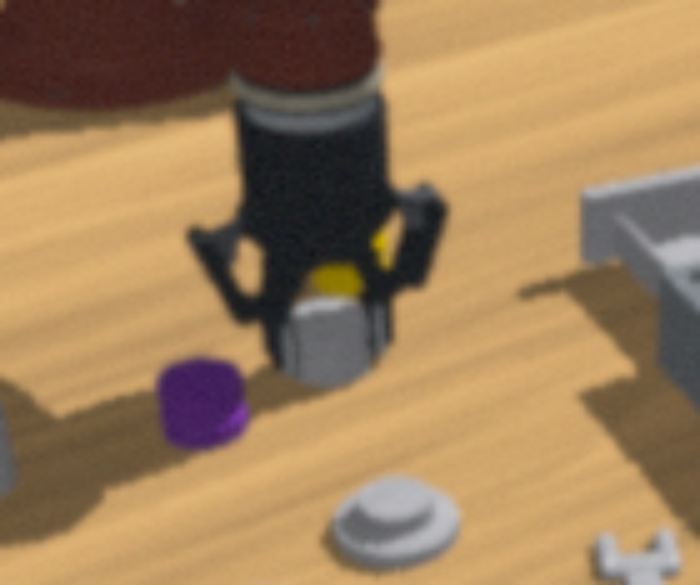

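Gripped. I'll lift a little first and check that it holds.

```bash
python3 -m crank '[{"angular":[0,0,0],"delta_pos":[0,0,-0.3],"gripper":0.2},{"angular":[0,0,0],"delta_pos":[0,0,-0.7],"gripper":0.2},{"angular":[0,0,0],"delta_pos":[0,0,-0.9],"gripper":0.2},{"angular":[0,0,0],"delta_pos":[0,0,-0.9],"gripper":0.2},{"angular":[0,0,0],"delta_pos":[0,0,-0.7],"gripper":0.2},{"angular":[0,0,0],"delta_pos":[0,0,0],"gripper":0.2}]'
python3 - <<'E'
from h import *
need(hw(-.057,0,.12))
cv2.imwrite("pics/w6.png",grab_frame("wrist")[:,:,::-1])
t=grab_frame("top"); cv2.imwrite("pics/t6.png",cv2.resize(t[120:270,235:400,::-1],None,fx=4,fy=4))
E
```

```text
time: 14.85
tool_pos: [0.4581, -0.089, 0.1251]
tool_rot: [0.0, 0.995, -0.099, 0.001]
contact_force: [0.3, -0.4, -3.1]
gripper_width: 0.489
t 14.85 tcp [ 0.4581 -0.089   0.1251] house [-0.0677 -0.261   0.1251] F [ 0.3 -0.4 -3.1] g 0.489
shift units(3cm) tool: [ 0.357 -8.7    0.167]
turn units(5deg): [ 0.007 -0.035  0.002]
```

View pics/w6.png

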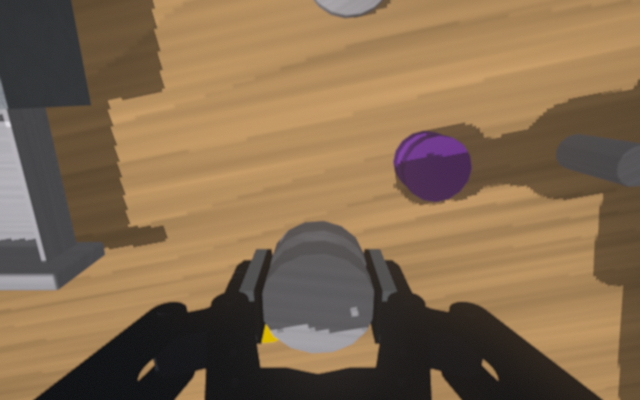

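View pics/t6.png

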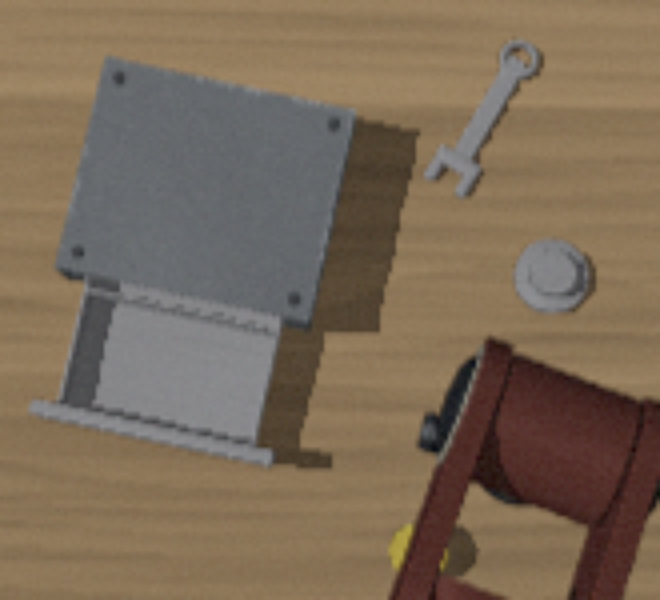

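The roller is held upright and the drawer is fully out and in plain view (plate corners at crop (30,408) and (272,462)). I'll check its extension and move.

```bash
python3 - <<'E'
from h import *
for p in [(30,406),(271,461)]: print(wh(onz("top",np.array(p)/4+[234.6,119.6],.06)))
E
python3 -m crank '[{"angular":[0,0,0],"delta_pos":[0,-0.6,0],"gripper":0.2},{"angular":[0,0,0],"delta_pos":[0,-1,0],"gripper":0.2},{"angular":[0,0,0],"delta_pos":[0,-1,0],"gripper":0.2},{"angular":[0,0,0],"delta_pos":[0,-1,0],"gripper":0.2},{"angular":[0,0,0],"delta_pos":[0,-1,0],"gripper":0.2},{"angular":[0,0,0],"delta_pos":[0.1,-1,0],"gripper":0.2},{"angular":[0,0,0],"delta_pos":[0.1,-1,0],"gripper":0.2},{"angular":[0,0,0],"delta_pos":[0.1,-1,0],"gripper":0.2},{"angular":[0,0,0],"delta_pos":[0,-0.7,0],"gripper":0.2},{"angular":[0,0,0],"delta_pos":[0,-0.4,0],"gripper":0.2},{"angular":[0,0,0],"delta_pos":[0,0,0],"gripper":0.2},{"angular":[0,0,0],"delta_pos":[0,0,0],"gripper":0.2}]'
python3 - <<'E'
from h import *
need(hw(-.057,0,.0375))
cv2.imwrite("pics/w7.png",grab_frame("wrist")[:,:,::-1])
E
```

```text
[-0.106427    0.09558963  0.06      ]
[-0.10822827 -0.09295054  0.06      ]
time: 16.45
tool_pos: [0.5173, 0.1648, 0.1232]
tool_rot: [0.0, 0.995, -0.099, -0.0]
contact_force: [-0.7, -0.6, -3.0]
gripper_width: 0.491
t 16.45 tcp [0.5173 0.1648 0.1232] house [-0.0598 -0.0006  0.1232] F [-0.7 -0.6 -3. ] g 0.491
shift units(3cm) tool: [ 0.095 -0.021  2.857]
turn units(5deg): [ 0.009  0.011 -0.003]
```

View pics/w7.png

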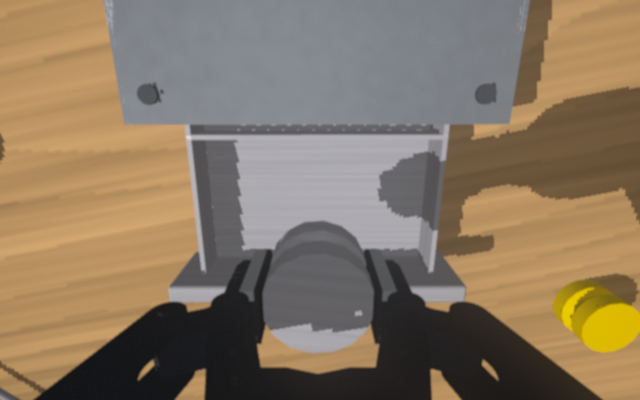

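The roller hangs over the compartment. I'll shift +6 mm in x and lower it, slowly at the end.

```bash
python3 -m crank '[{"angular":[0,0,0],"delta_pos":[0.2,0,0.3],"gripper":0.2},{"angular":[0,0,0],"delta_pos":[0,0,0.6],"gripper":0.2},{"angular":[0,0,0],"delta_pos":[0,0,0.6],"gripper":0.2},{"angular":[0,0,0],"delta_pos":[0,0,0.5],"gripper":0.2},{"angular":[0,0,0],"delta_pos":[0,0,0.3],"gripper":0.2},{"angular":[0,0,0],"delta_pos":[0,0,0.2],"gripper":0.2},{"angular":[0,0,0],"delta_pos":[0,0,0],"gripper":0.2},{"angular":[0,0,0],"delta_pos":[0,0,0],"gripper":0.2}]'
python3 - <<'E'
from h import *
need(hw(-.054,0,.0375))
cv2.imwrite("pics/w8.png",grab_frame("wrist")[:,:,::-1])
cv2.imwrite("pics/s8.png",cv2.resize(grab_frame("scene")[130:260,290:440,::-1],None,fx=5,fy=4.5))
E
```

```text
time: 17.5
tool_pos: [0.5241, 0.1644, 0.0495]
tool_rot: [-0.0, 0.995, -0.099, 0.001]
contact_force: [0.4, 0.3, -1.1]
gripper_width: 0.488
t 17.5 tcp [0.5241 0.1644 0.0495] house [-0.053   0.0004  0.0495] F [ 0.4  0.3 -1.1] g 0.488
shift units(3cm) tool: [-0.035  0.013  0.4  ]
turn units(5deg): [-0.005 -0.014  0.003]
```

View pics/w8.png

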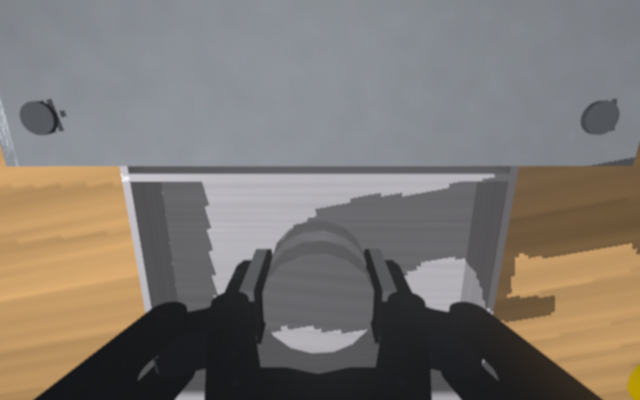

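View pics/s8.png

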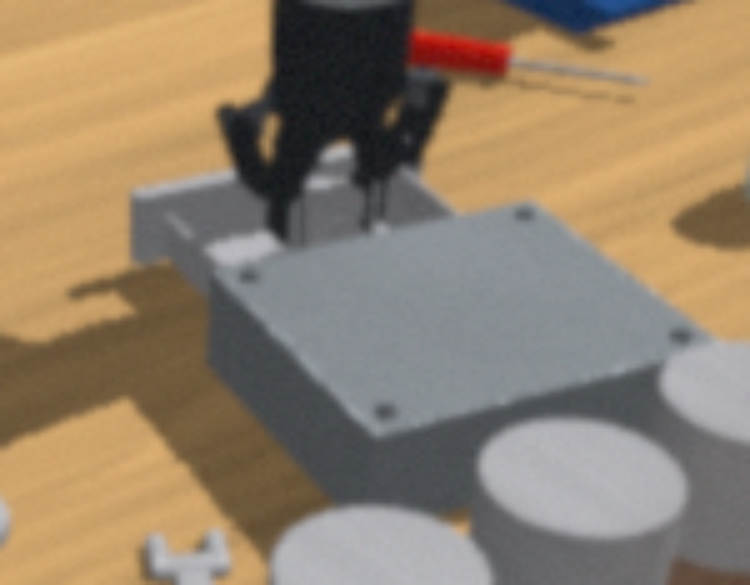

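```bash
python3 -m crank '[{"angular":[0,0,0],"delta_pos":[0,0,0.15],"gripper":0.2},{"angular":[0,0,0],"delta_pos":[0,0,0.1],"gripper":0.2},{"angular":[0,0,0],"delta_pos":[0,0,0.05],"gripper":0.2},{"angular":[0,0,0],"delta_pos":[0,0,0],"gripper":0.2}]'
python3 -m crank '[{"angular":[0,0,0],"delta_pos":[0,0,0.05],"gripper":0.2},{"angular":[0,0,0],"delta_pos":[0,0,0],"gripper":0.2}]'
python3 -c "
from h import *
need(hw(-.054,0,.0375))"
```

```text
time: 18.1
tool_pos: [0.5234, 0.1642, 0.0395]
tool_rot: [0.0, 0.995, -0.099, -0.0]
contact_force: [0.2, -0.3, -1.6]
gripper_width: 0.489
time: 18.35
tool_pos: [0.5235, 0.1642, 0.0382]
tool_rot: [0.0, 0.995, -0.099, -0.0]
contact_force: [0.1, -0.9, -1.6]
gripper_width: 0.486
t 18.35 tcp [0.5235 0.1642 0.0382] house [-0.0535  0.0002  0.0382] F [ 0.1 -0.9 -1.6] g 0.486
shift units(3cm) tool: [-0.016  0.005  0.025]
turn units(5deg): [0.001 0.001 0.003]
```

```bash
python3 -m crank '[{"angular":[0,0,0],"delta_pos":[0,0,0.03],"gripper":0.2},{"angular":[0,0,0],"delta_pos":[0,0,0],"gripper":0.2}]'
python3 -m crank '[{"angular":[0,0,0],"delta_pos":[0,0,0.03],"gripper":0.2},{"angular":[0,0,0],"delta_pos":[0,0,0],"gripper":0.2}]'
```

```text
time: 18.6
tool_pos: [0.5236, 0.1643, 0.0374]
tool_rot: [-0.0, 0.995, -0.099, 0.0]
contact_force: [-0.5, 0.4, -1.7]
gripper_width: 0.485
time: 18.85
tool_pos: [0.5241, 0.1642, 0.0373]
tool_rot: [0.0, 0.995, -0.099, 0.0]
contact_force: [-2.7, -1.3, 3.3]
gripper_width: 0.483
```

Touchdown on the tray floor (Fz rose by 5 N at the expected height). Releasing gently.

```bash
python3 -m crank '[{"angular":[0,0,0],"delta_pos":[0,0,0],"gripper":0.5},{"angular":[0,0,0],"delta_pos":[0,0,0],"gripper":0.55},{"angular":[0,0,0],"delta_pos":[0,0,0],"gripper":0.65},{"angular":[0,0,0],"delta_pos":[0,0,0],"gripper":0.75},{"angular":[0,0,0],"delta_pos":[0,0,0],"gripper":0.75},{"angular":[0,0,0],"delta_pos":[0,0,0],"gripper":0.75}]'
python3 - <<'E'
from h import *
need(hw(-.054,0,.0375))
cv2.imwrite("pics/w9.png",grab_frame("wrist")[:,:,::-1])
E
```

```text
time: 19.6
tool_pos: [0.5235, 0.1643, 0.0365]
tool_rot: [-0.0, 0.995, -0.099, -0.0]
contact_force: [-0.1, -1.1, 0.2]
gripper_width: 0.745
t 19.6 tcp [0.5235 0.1643 0.0365] house [-0.0535  0.0002  0.0365] F [-0.1 -1.1  0.2] g 0.745
shift units(3cm) tool: [-0.017  0.006 -0.034]
turn units(5deg): [-0.     0.     0.002]
```

View pics/w9.png

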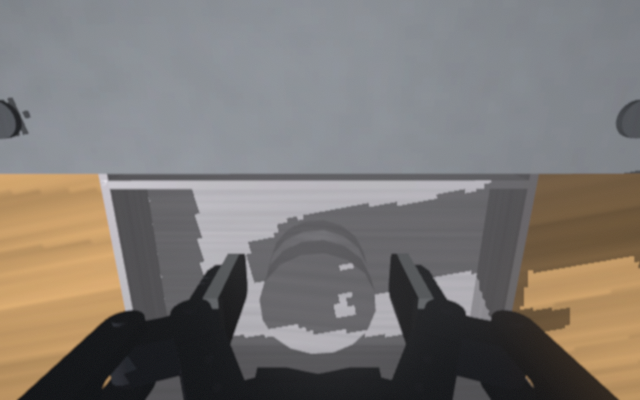

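The roller stands free between the open fingers at (318,300). I'll lift straight up and back off.

```bash
python3 -m crank '[{"angular":[0,0,0],"delta_pos":[0,0,-0.4],"gripper":0.75},{"angular":[0,0,0],"delta_pos":[0,0,-0.8],"gripper":0.75},{"angular":[0,0,0],"delta_pos":[0,0,-1],"gripper":0.75},{"angular":[0,0,0],"delta_pos":[0,0,-1],"gripper":0.75},{"angular":[0,0,0],"delta_pos":[0,0,-0.5],"gripper":0.4},{"angular":[0,0,0],"delta_pos":[-1,0,0],"gripper":0},{"angular":[0,0,0],"delta_pos":[-1,0,0],"gripper":0},{"angular":[0,0,0],"delta_pos":[-1,0,0],"gripper":0},{"angular":[0,0,0],"delta_pos":[-0.7,0,0],"gripper":0},{"angular":[0,0,0],"delta_pos":[0,0,0],"gripper":0}]'
python3 - <<'E'
from h import *
need(hw(-.16,0,.039))
cv2.imwrite("pics/w10.png",grab_frame("wrist")[:,:,::-1])
cv2.imwrite("pics/s10.png",cv2.resize(grab_frame("scene")[130:260,290:440,::-1],None,fx=5,fy=4.5))
E
```

```text
time: 20.9
tool_pos: [0.4136, 0.1863, 0.1471]
tool_rot: [0.0, 0.995, -0.099, -0.0]
contact_force: [0.4, 0.1, 0.1]
gripper_width: -0.001
t 20.9 tcp [0.4136 0.1863 0.1471] house [-1.656e-01  1.000e-04  1.471e-01] F [0.4 0.1 0.1] g -0.001
shift units(3cm) tool: [1.870e-01 2.000e-03 3.605e+00]
turn units(5deg): [0.002 0.003 0.015]
```

View pics/w10.png

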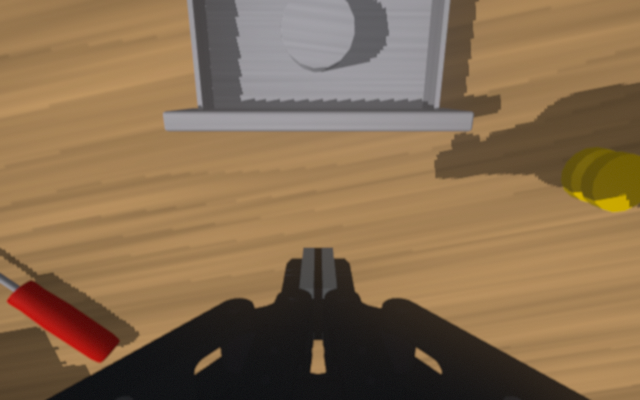

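View pics/s10.png

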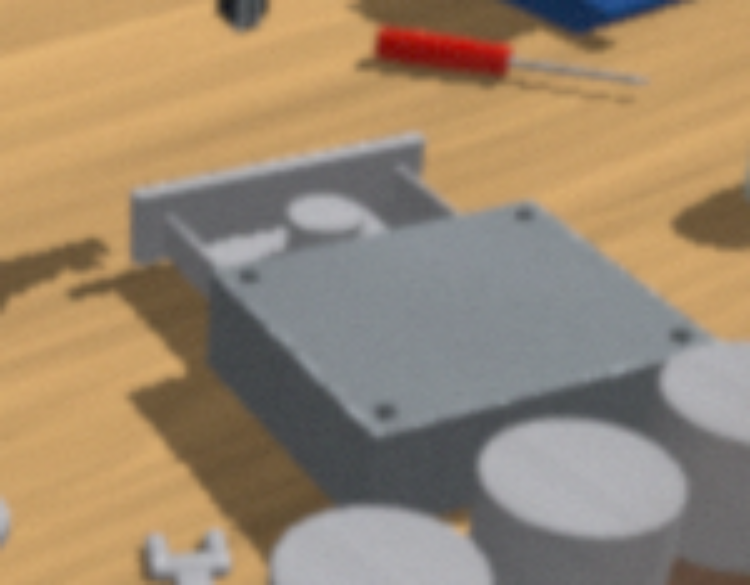

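The roller stands upright in the tray (scene crop (325,215)) and the closed fingers are behind the plate. I'll lower and push in slowly.

```bash
python3 -m crank '[{"angular":[0,0,0],"delta_pos":[0,0,1],"gripper":0},{"angular":[0,0,0],"delta_pos":[0,0,1],"gripper":0},{"angular":[0,0,0],"delta_pos":[0,0,1],"gripper":0},{"angular":[0,0,0],"delta_pos":[0,0,0.6],"gripper":0},{"angular":[0,0,0],"delta_pos":[0.4,0,0],"gripper":0},{"angular":[0,0,0],"delta_pos":[0.4,0,0],"gripper":0},{"angular":[0,0,0],"delta_pos":[0.3,0,0],"gripper":0},{"angular":[0,0,0],"delta_pos":[0.1,0,0],"gripper":0},{"angular":[0,0,0],"delta_pos":[0.1,0,0],"gripper":0},{"angular":[0,0,0],"delta_pos":[0.1,0,0],"gripper":0},{"angular":[0,0,0],"delta_pos":[0.1,0,0],"gripper":0}]'
python3 -c "
from h import *
need(hw(-.0256,0,.039))"
```

```text
time: 22.38
tool_pos: [0.4584, 0.1774, 0.0394]
tool_rot: [0.0, 0.995, -0.099, -0.001]
contact_force: [-2.2, 1.3, 1.7]
gripper_width: -0.001
t 22.38 tcp [0.4584 0.1774 0.0394] house [-0.12    0.0002  0.0394] F [-2.2  1.3  1.7] g -0.001
shift units(3cm) tool: [3.146 0.006 0.01 ]
turn units(5deg): [0.002 0.015 0.004]
```

```bash
python3 -m crank '[{"angular":[0,0,0],"delta_pos":[0.15,0,0],"gripper":0},{"angular":[0,0,0],"delta_pos":[0.2,0,0],"gripper":0},{"angular":[0,0,0],"delta_pos":[0.25,0,0],"gripper":0},{"angular":[0,0,0],"delta_pos":[0.25,0,0],"gripper":0},{"angular":[0,0,0],"delta_pos":[0.25,0,0],"gripper":0},{"angular":[0,0,0],"delta_pos":[0.25,0,0],"gripper":0},{"angular":[0,0,0],"delta_pos":[0.25,0,0],"gripper":0},{"angular":[0,0,0],"delta_pos":[0.2,0,0],"gripper":0},{"angular":[0,0,0],"delta_pos":[0.2,0,0],"gripper":0},{"angular":[0,0,0],"delta_pos":[0.15,0,0],"gripper":0},{"angular":[0,0,0],"delta_pos":[0.1,0,0],"gripper":0},{"angular":[0,0,0],"delta_pos":[0.1,0,0],"gripper":0}]'
python3 - <<'E'
from h import *
need(hw(-.0256,0,.039))
cv2.imwrite("pics/w11.png",grab_frame("wrist")[:,:,::-1])
E
```

```text
time: 23.88
tool_pos: [0.5279, 0.1633, 0.0393]
tool_rot: [-0.0, 0.995, -0.099, -0.0]
contact_force: [-4.0, 3.9, -0.9]
gripper_width: -0.001
t 23.88 tcp [0.5279 0.1633 0.0393] house [-0.049   0.0001  0.0393] F [-4.   3.9 -0.9] g -0.001
shift units(3cm) tool: [0.78  0.005 0.011]
turn units(5deg): [0.    0.004 0.002]
```

View pics/w11.png

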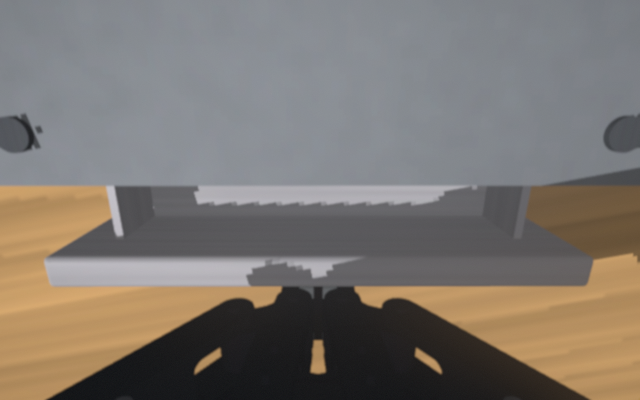

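```bash
python3 -m crank '[{"angular":[0,0,0],"delta_pos":[0.15,0,0],"gripper":0},{"angular":[0,0,0],"delta_pos":[0.15,0,0],"gripper":0},{"angular":[0,0,0],"delta_pos":[0.15,0,0],"gripper":0},{"angular":[0,0,0],"delta_pos":[0.15,0,0],"gripper":0},{"angular":[0,0,0],"delta_pos":[0.08,0,0],"gripper":0},{"angular":[0,0,0],"delta_pos":[0.05,0,0],"gripper":0},{"angular":[0,0,0],"delta_pos":[0.02,0,0],"gripper":0},{"angular":[0,0,0],"delta_pos":[0,0,0],"gripper":0}]'
python3 -m crank '[{"angular":[0,0,0],"delta_pos":[0.04,0,0],"gripper":0},{"angular":[0,0,0],"delta_pos":[0,0,0],"gripper":0}]'
python3 -c "
from h import *
need(hw(-.0256,0,.039))"
```

```text
time: 24.92
tool_pos: [0.5499, 0.1589, 0.0394]
tool_rot: [0.0, 0.995, -0.099, -0.0]
contact_force: [-3.5, 2.5, -1.6]
gripper_width: -0.001
time: 25.18
tool_pos: [0.5508, 0.1587, 0.0394]
tool_rot: [0.0, 0.995, -0.099, -0.001]
contact_force: [-4.1, 2.2, -0.5]
gripper_width: -0.005
t 25.18 tcp [0.5508 0.1587 0.0394] house [-0.0257  0.0001  0.0394] F [-4.1  2.2 -0.5] g -0.005
shift units(3cm) tool: [0.003 0.004 0.014]
turn units(5deg): [0.003 0.012 0.003]
```

```bash
python3 -m crank '[{"angular":[0,0,0],"delta_pos":[0.04,0,0],"gripper":0},{"angular":[0,0,0],"delta_pos":[0,0,0],"gripper":0}]'
python3 -m crank '[{"angular":[0,0,0],"delta_pos":[0.03,0,0],"gripper":0},{"angular":[0,0,0],"delta_pos":[0,0,0],"gripper":0}]'
python3 -c "
from h import *
need(hw(-.0256,0,.039))"
```

```text
time: 25.42
tool_pos: [0.5508, 0.1587, 0.0394]
tool_rot: [0.0, 0.995, -0.099, -0.002]
contact_force: [-9.2, 1.6, 3.5]
gripper_width: -0.005
time: 25.68
tool_pos: [0.5509, 0.1587, 0.0394]
tool_rot: [0.0, 0.995, -0.099, -0.003]
contact_force: [-13.7, 2.5, 7.0]
gripper_width: -0.002
t 25.68 tcp [0.5509 0.1587 0.0394] house [-0.0256  0.0001  0.0394] F [-13.7   2.5   7. ] g -0.002
shift units(3cm) tool: [0.    0.003 0.013]
turn units(5deg): [0.012 0.074 0.005]
```

The hard stop came at the same position, with force rising to 14 N. I'll let go smoothly, back off, and watch for a second.

```bash
python3 -m crank '[{"angular":[0,0,0],"delta_pos":[-0.3,0,0],"gripper":0},{"angular":[0,0,0],"delta_pos":[-0.5,0,0],"gripper":0},{"angular":[0,0,0],"delta_pos":[-0.8,0,0],"gripper":0},{"angular":[0,0,0],"delta_pos":[-1,0,0],"gripper":0},{"angular":[0,0,0],"delta_pos":[-1,0,0],"gripper":0},{"angular":[0,0,0],"delta_pos":[-1,0,0],"gripper":0},{"angular":[0,0,0],"delta_pos":[0,0,-1],"gripper":0},{"angular":[0,0,0],"delta_pos":[0,0,-1],"gripper":0},{"angular":[0,0,0],"delta_pos":[0,0,-1],"gripper":0},{"angular":[0,0,0],"delta_pos":[0,0,0],"gripper":0},{"angular":[0,0,0],"delta_pos":[0,0,0],"gripper":0},{"angular":[0,0,0],"delta_pos":[0,0,0],"gripper":0}]'
python3 - <<'E'
from h import *
need(hw(-.15,0,.13))
cv2.imwrite("pics/w12.png",grab_frame("wrist")[:,:,::-1])
cv2.imwrite("pics/s12.png",cv2.resize(grab_frame("scene")[130:290,180:480,::-1],None,fx=2.6,fy=2.6))
E
```

```text
time: 27.18
tool_pos: [0.4171, 0.1852, 0.128]
tool_rot: [0.0, 0.995, -0.099, -0.001]
contact_force: [-0.3, -0.2, 0.7]
gripper_width: -0.001
t 27.18 tcp [0.4171 0.1852 0.128 ] house [-0.162  -0.0003  0.128 ] F [-0.3 -0.2  0.7] g -0.001
shift units(3cm) tool: [ 0.399 -0.01  -0.069]
turn units(5deg): [0.013 0.022 0.002]
```

View pics/w12.png

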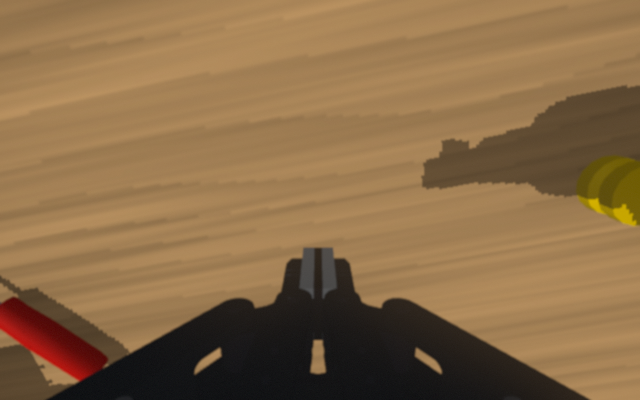

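View pics/s12.png

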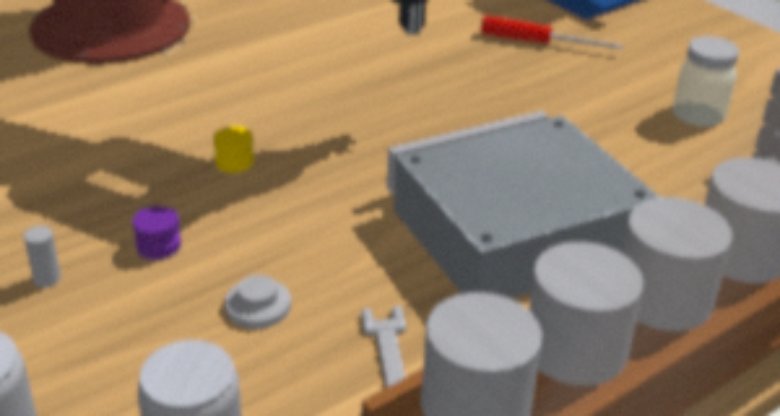

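The drawer is shut, with the plate against the box as at the start. I'll wait another second and compare with the first picture before handing in.

```bash
python3 -m crank '[{"angular":[0,0,0],"delta_pos":[0,0,0],"gripper":0},{"angular":[0,0,0],"delta_pos":[0,0,0],"gripper":0},{"angular":[0,0,0],"delta_pos":[0,0,0],"gripper":0},{"angular":[0,0,0],"delta_pos":[0,0,0],"gripper":0},{"angular":[0,0,0],"delta_pos":[0,0,0],"gripper":0},{"angular":[0,0,0],"delta_pos":[0,0,0],"gripper":0}]'
python3 - <<'E'
from h import *
s=grab_frame("scene")[:,:,::-1]; a=cv2.imread("pics/scene0.png")
b=np.vstack([a[165:215,320:400],s[165:215,320:400]]); cv2.imwrite("pics/cmp.png",cv2.resize(b,None,fx=6,fy=6))
E
```

```text
time: 28.02
tool_pos: [0.418, 0.1855, 0.1296]
tool_rot: [-0.0, 0.995, -0.099, 0.0]
contact_force: [0.4, 0.2, -0.7]
gripper_width: -0.005
```

View pics/cmp.png

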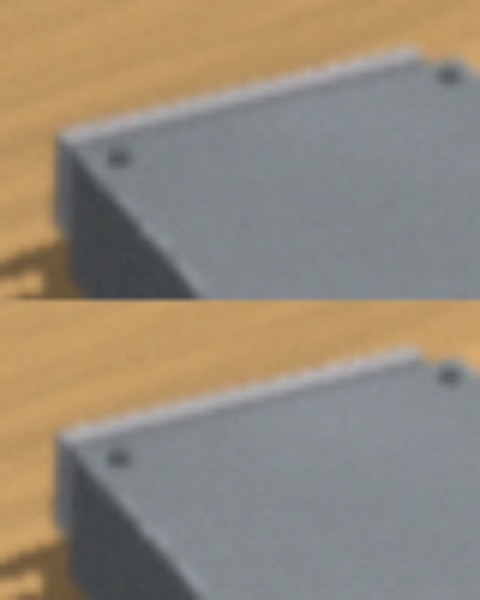

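The drawer looks the same as in the first picture, so it is latched. Handing in.

```bash
python3 -c "
from plant import *
print(job_done())"
```

```text
the job is handed in; nothing more can be done
None
```

The job is done and handed in at about 28 s. I pressed the drawer open, set the grey grooved roller down on the tray until it touched, pushed the drawer to its hard stop once and backed off.

- **Roller:** it stood upright by itself in the tray before I closed the drawer. I could not see it once the drawer was shut.
- **Drawer:** about 2 s after I let go, the front plate looked the same as in the first picture, so it stayed latched. I judged this from the pictures only and did not test the latch.
- **Forces:** the largest reading in my checks was about 16 N, when pressing the front plate against the stop.
- **Other things:** the purple and yellow look-alikes, bush, chuck, spanner and driver look unmoved in the last pictures. I did not check both tins and the jar closely, but the arm never went near them.
- **Disagreements:** the camera put the open drawer about 5 mm short of its nominal 85 mm travel, while contact on closing fitted the full travel. The network also missed the grey roller once, so I measured it by colour instead.

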